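# Clip the blue pantry bin shut

## Robot

A 6-joint arm with a two-finger parallel gripper is mounted at the origin on the work surface. World frame = base frame: x ahead of the robot, y to its left, z up, the work surface at z = 0. Lengths are in m, angles in rad, forces in N, time in s.
With the tool pointing down it reaches from about 0.35 to 0.975 m from the base axis. Payload 4.9 kg.
Tool frame: the origin (TCP) lies at the very end of the fingers, on their centre line; the grasp point (between the pads) lies 19 mm behind it; y points along the fingers, z is the direction in which the jaws open and shut, and the axes are right-handed (so a half turn about y gives the same grasp; the last joint's range is limited). The gripper opens to 85 mm and grips with 20 to 120 N. Pads are 22 mm wide; open, the fingers measure 114 mm over their backs; the gripper's body (76 mm by 85 mm) begins 54 mm behind the grasp point. The pads swing forward as they close: fully open they stand 13 mm farther back than shut.
Start: joints at [-1.261, 0.053, 1.613, -0, 1.476, -0.119], TCP at [0.26, -0.568, 0.231] pointing down, gripper open.
Joint ranges: [-3.01, 3.01], [-1.01, 2.22], [0.06, 2.58], [-1.02, 4.17], [0.09, 2.62], [-3.14, 3.14]. Speed limits (rad/s): [2.57, 2.57, 3.14, 3.14, 3.14, 3.14].

## Interface

Orientations are given as a 3x3 rotation matrix whose columns are the frame's x, y, z axes.
In Python, from station import ctrl gives the robot as it stands.
- The arm moves only by the tool carry_out, never from a script. Its argument "motion" is a list of rows, each an object with "xyz": the shift along the tool's x, y, z in m, a list of three; "rotation": the turn, a rotation vector about the tool's x, y, z in rad, a list of three. In form: [{"xyz": [dx, dy, dz], "rotation": [wx, wy, wz]}, ...]. A call has 1 to 20 rows; each row shifts and turns the pose as measured when the row begins, along the tool's axes as they then stand; what a row does not reach is not made up. A row lasts 1/10 s, in which the tool goes at most 50 mm and 8.59 degrees, less where a joint would pass 70% of its speed; a pose out of reach is approached as far as the arm can. A call is refused whole if a number of a shift passes 0.05 or a number of a turn 0.15, either way. A call with a gripper value outside its range is refused whole. "grip" is the finger opening in m, from 0 to 0.0854, set as the call begins (left out, the last holds). The fingers move at their own pace and stop on an object; "force" is the grip in N (left out, the last holds). Time passes only in rows, so rows that do not move let the fingers close. It gives the time, the measured TCP pose, the force and the opening at its end, in the units of the state.
- ctrl.get_obs(): the state, without advancing time (a new reading comes with each control period).
- ctrl.snapshot(name): name is "side" or "top" or "wrist"; returns a dict with "img" (384x512x3 uint8, red, green, blue), "range_z" (384x512 float32, m along the optical axis (not along the pixel's ray), 0 where there is no reading), "vertical_fov" (degrees; the focal length in pixels is half the picture's height over the tangent of half this angle, whatever the lens; pixels are square), "cx", "cy" (the principal point, pixels), "k1" (the pictures are not rectified: a ray, as slopes to the right and down, at radius r is drawn at 1 + k1 r^2 times it, then the intrinsics apply), "R" (3x3) and "t" (3): a world point X has camera coordinates R X + t. Camera axes: x right, y down, z forward; pixel columns grow to the right and rows downward; lengths in m; the calibration is good to about 2 mm. A picture is of the moment at which its call begins.
- ctrl.close_job(): hands the job in, once; it reports no verdict.
The state is a dict: "time_s": time; "joint_pos": joint angles; "joint_velocities": joint speeds; "tau": joint torques, N m; "position": TCP position; "ee_rot": TCP orientation; "force": force on the tool from outside, world axes, zero at the start; "wrist_torque": the same for the moment, N m; "opening": opening from 0.0 (shut) to 1.0 (fully open).
Only numpy, scipy, OpenCV 4.12 (cv2) and the standard library are available. Lean on these libraries where they do the work, as an engineer would, in place of code of your own. Each camera call takes 0.05 s, during which the arm holds its last target. There are 200 camera calls.

## Task

The blue slant-fronted pantry bin on the kitchen counter has its lid down but its toggle latch undone. Swing the latch's wire bail (yellow roller bar) up and over so that the bar drops behind the lip of the keeper on the blue lid, and then, with the bail hooked, press the black-tipped lever all the way down past centre until it lies flat on the bin's front. Leave the red bin's latch undone as it is, do not push the mug or the black bottle about, and finish with the hand clear.

Things in the scene. Friction and masses are not known exactly. Their poses are not given: they have to be found in the camera images.
- blue_bin: Blue pantry bin, 140 mm wide (y), 170 deep (x), 135 high, fixed to the counter; origin at the centre of its underside, z up. Its front faces its own -x: a plane sloping at 45 degrees, from the bottom front edge up and back (+x) to the lid.
- blue_keeper (a point): Seat of the blue lid's keeper: where the bail bar's axis lies once hooked. z runs up the slope, -x square out of it, y level. From it, in these axes (mm): lever hinge axis at x -5, z -40; slope's surface at x +9; keeper's back plate x +5. The keeper is a 36 wide steel trough, open up the slope: floor at z -5, outer lip x -7 to -10, its top at z +2.5.
- blue_bail_bar (a point): Centre of the blue bin's yellow bail bar, 10 mm thick, 44 long, parallel to bin y; two wires run 53 mm from it to a pin through the lever, 16 mm from the lever's hinge. Swings freely, 30 g. At first leans outward on a stop just above the lever. Pushed over the top it falls onto the keeper plate inside the lip, up to 20 mm above the seat; lowering the lever draws it in (springy, 4 N/mm).
- blue_lever_pad (a point): Centre of the black thumb pad, 40 mm wide, 26 long, 6 thick, on the blue bin's lever, in its middle plane, 37 mm from the lever's hinge; the lever ends 50 mm from the hinge. z points from pad to hinge; -x is the face that is pressed (outer when shut).
- blue_lever (a joint): Blue lever's angle, rad. 0: shut flat on the slope (pointing down it and 10 degrees into it). Grows as it swings out and up; 1.75 points square out of the slope, 45 degrees above level. Friction holds it where left. With the bail hooked it tightens below about 1, passes centre at about 0.3 and snaps shut; 2 to 4 N at the pad.
- red_bail_bar (a point): The same yellow bar on the red bin's latch (a bin alike but for its colour, also undone): to be left as it is.
- red_lever_pad (a point): The same thumb pad on the red bin's lever: to be left as it is.
- mug: Green mug, 80 mm in diameter, 90 mm high, loose, origin at the centre of its underside. A bystander.
- bottle: Black bottle, 60 mm in diameter, 120 mm high, loose, origin at the centre of its underside. A bystander.
Things that resemble listed ones, but are neither listed nor needed, are in the scene too. What is meant by the blue_bin is not turquoise, and is the smaller of those in its own colour.

How it is judged:
On the way:
1. the blue bail's bar lies inside the keeper's lip while the lever is still open (distance between blue_bail_bar and blue_keeper below 0.022 m and x of blue_bail_bar in the frame of blue_keeper above -0.006 m and z of blue_bail_bar in the frame of blue_keeper above 0.001 m and value of joint blue_lever above 1 rad), for 0.2 s.
At the end, for the whole second after the job is handed in: The blue bail's bar is seated in the keeper (within 10 mm of the seat, inside the lip) and the blue lever is shut (within 0.2 rad of flat, past centre); the red latch is as it was (within 20 mm), the mug and bottle are where they stood (within 30 mm) (value of joint blue_lever below 0.2 rad and distance between blue_bail_bar and blue_keeper below 0.01 m and x of blue_bail_bar in the frame of blue_keeper above -0.006 m and distance of each of red_bail_bar, red_lever_pad from where it was at the start of the episode below 0.02 m and distance of each of mug, bottle from where it was at the start of the episode below 0.03 m); the robot touches nothing.
It fails at once if the red bin's latch is moved (distance of any of red_bail_bar, red_lever_pad from where it was at the start of the episode above 0.02 m).
It fails at once if the mug or the bottle is pushed about (distance of any of mug, bottle from where it was at the start of the episode above 0.03 m).
It also fails if it takes over 40 s, if anything falls off the work surface, if the arm or the gripper's body presses on something with over 40 N, if the wrist force passes 120 N, or if a joint passes its speed limit or range.

## Working session

There is one attempt and no reset: what is moved stays moved. The work goes in short steps, Python scripts to look and compute and a tool call to move; the robot and the scene stay as the last step left them, time stands still between calls to the robot, and variables do not carry over. Pictures are saved under pics/ and viewed, about 8 in all and at most 12, crops included, and the job is handed in when it is done.

Besides the shell and the picture viewer there is one more tool, called as name(argument=value, ...) on one line, values as JSON. carry_out: Moves the arm, as the interface text tells. Its arguments: {"type":"object","properties":{"motion":{"type":"array"},"grip":{"type":"number"},"force":{"type":"number"}},"required":["motion"]}

```bash
mkdir -p pics
cat > h.py <<'E'
import numpy as np, cv2
from station import ctrl
def K(s):
    h=s["img"].shape[0]; return h/2/np.tan(np.radians(s["vertical_fov"])/2)
def cloud(s):
    """world point for each pixel (nan where no depth)"""
    f=K(s); h,w=s["range_z"].shape
    v,u=np.mgrid[:h,:w]; xd=(u-s["cx"])/f; yd=(v-s["cy"])/f
    x,y=xd.copy(),yd.copy()
    for _ in range(8):
        k=1+s["k1"]*(x*x+y*y); x,y=xd/k,yd/k
    z=np.where(s["range_z"]>0,s["range_z"],np.nan)
    P=np.stack([x*z,y*z,z],-1)
    return (P-s["t"])@np.asarray(s["R"])
def save(s,name): cv2.imwrite(f"pics/{name}.png",s["img"][...,::-1])
E
python3 - <<'E'
from h import *
a=[]
for n in("side","top"):
    s=ctrl.snapshot(n); np.savez(f"{n}0.npz",**s); a.append(s["img"])
    print(n,s["vertical_fov"],s["k1"],-np.array(s["R"]).T@s["t"])
cv2.imwrite("pics/side0.png",cv2.resize(a[0],(800,600))[...,::-1]);cv2.imwrite("pics/top0.png",cv2.resize(a[1],(800,600))[...,::-1])
E
```

```text
side 48.71528554763398 -0.0970686890108306 [1.08914796 0.50265221 0.96371896]
top 52.04470219619349 0.026482727106606915 [ 0.37004427 -0.03711695  1.34485729]
```

View pics/side0.png

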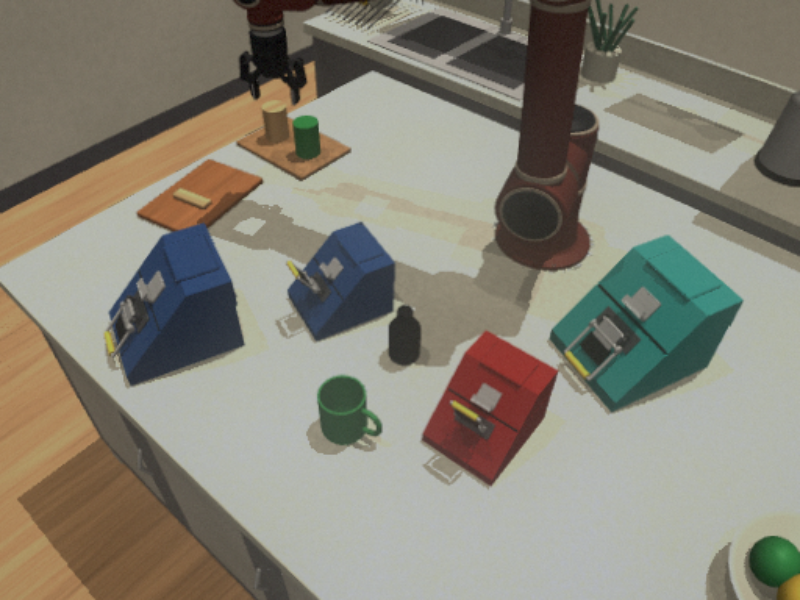

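View pics/top0.png

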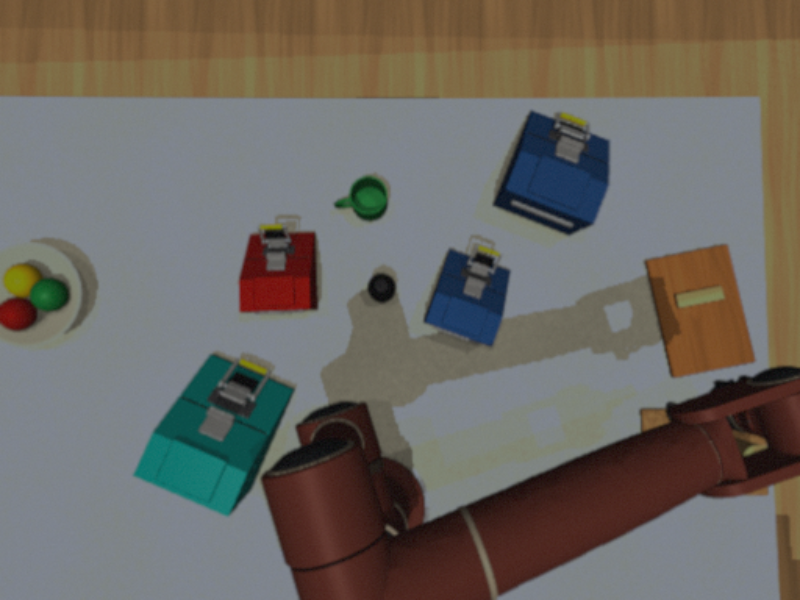

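Candidates: the small blue bin (side 342,280 / top 470,295), a larger blue bin (side 180,300 / top 560,170) and a turquoise one (side 650,320 / top 215,430). I choose the small blue one. Next I measure it and check it in a close crop.

```bash
cat > m.py <<'E'
from h import *
S={n:dict(np.load(f"{n}0.npz")) for n in("side","top")}
crops=[]
for n,(x0,x1,y0,y1) in {"side":(175,260,135,222),"top":(265,332,145,225)}.items():
    s=S[n]; c=s["img"][y0:y1,x0:x1]; crops.append(cv2.resize(c,(395,395),interpolation=cv2.INTER_CUBIC))
    P=cloud(s); hsv=cv2.cvtColor(s["img"],cv2.COLOR_RGB2HSV)
    m=np.zeros(P.shape[:2],bool); m[y0:y1,x0:x1]=1
    H,Sa,V=[hsv[...,i].astype(int) for i in range(3)]
    blue=m&(H>100)&(H<125)&(Sa>120)&(P[...,2]>.01)&(P[...,2]<.16)
    yel=m&(H>20)&(H<35)&(Sa>120)
    Q=P[blue]; print(n,"blue",len(Q),"x/y/z range",np.nanpercentile(Q,[1,99],axis=0).round(3).tolist())
    Y=P[yel]; print(n,"yellow",len(Y),np.nanmedian(Y,axis=0).round(4),np.nanpercentile(Y,[3,97],axis=0).round(3).tolist(), "px",np.argwhere(yel).mean(0).round(1))
    # plane fits RANSAC
    rng=np.random.default_rng(0); R=Q.copy()
    for k in range(3):
        best=None
        if len(R)<60: break
        for _ in range(500):
            a,b,c3=R[rng.choice(len(R),3,False)]; nn=np.cross(b-a,c3-a); l=np.linalg.norm(nn)
            if l<1e-6: continue
            nn/=l; ins=abs((R-a)@nn)<.0025
            if best is None or ins.sum()>best.sum(): best=ins
        G=R[best]; c0=G.mean(0); nn=np.linalg.svd(G-c0)[2][2]; nn*=np.sign(nn[2]+1e-9)
        print("  plane n",nn.round(3),"c",c0.round(4),"N",len(G),"yaw",np.degrees(np.arctan2(nn[1],nn[0])).round(1)); R=R[~best]
cv2.imwrite("pics/crop.png",np.hstack(crops)[...,::-1])
E
python3 m.py
```

```text
side blue 36 x/y/z range [[0.39, -0.211, 0.129], [0.448, -0.123, 0.138]]
side yellow 28 [ 0.535  -0.2268  0.1381] [[0.528, -0.244, 0.135], [0.543, -0.209, 0.14]] px [171.8 187.1]
top blue 1702 x/y/z range [[0.354, -0.274, 0.03], [0.537, -0.111, 0.14]]
top yellow 33 [ 0.533  -0.2253  0.1374] [[0.527, -0.243, 0.003], [0.548, -0.207, 0.14]] px [160.1 311.8]
  plane n [ 0.665 -0.237  0.708] c [ 0.466  -0.1985  0.0911] N 726 yaw -19.6
  plane n [-0.083  0.015  0.996] c [ 0.3947 -0.1789  0.1332] N 442 yaw 169.8
  plane n [-0.073  0.012  0.997] c [ 0.4049 -0.1731  0.1297] N 216 yaw 170.9
```

View pics/crop.png

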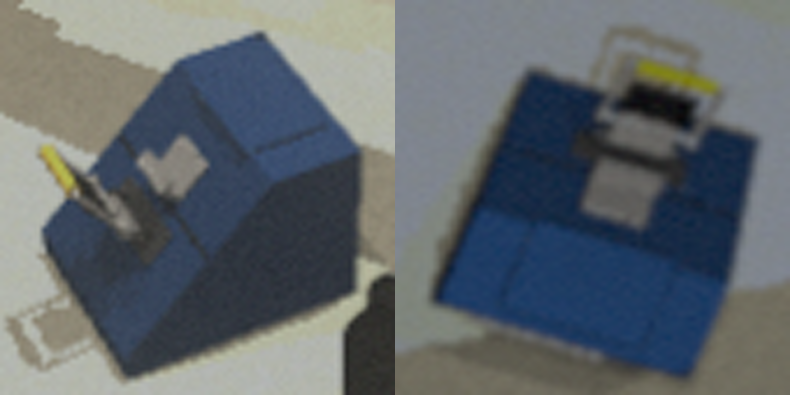

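```bash
cat > m2.py <<'E'
from h import *
S={n:dict(np.load(f"{n}0.npz")) for n in("side","top")}
B={"side":(175,260,135,222),"top":(265,332,145,225)}
pts={}
for n,(x0,x1,y0,y1) in B.items():
    s=S[n]; P=cloud(s)[y0:y1,x0:x1].reshape(-1,3); hsv=cv2.cvtColor(s["img"],cv2.COLOR_RGB2HSV)[y0:y1,x0:x1].reshape(-1,3).astype(int)
    ok=np.isfinite(P).all(1)&(P[:,2]>.008)&(P[:,2]<.2); pts[n]=(P[ok],hsv[ok])
for n in pts:
    P,h=pts[n]; b=(h[:,0]>95)&(h[:,0]<130)&(h[:,1]>90)
    Q=P[b]; 
    r=cv2.minAreaRect(Q[:,:2].astype(np.float32)*1000); print(n,len(Q),"rect mm",np.round(r[0],1),np.round(r[1],1),round(r[2],1))
th=np.radians(-19.6)
hd=np.array([np.cos(th),np.sin(th),0]); up=np.array([0,0,1.]); nrm=(hd+up)/2**.5; u=(up-hd)/2**.5; y=np.cross(u,-nrm)
c=np.array([.466,-.1985,.0911])
print("y",y.round(3))
for n in pts:
    P,h=pts[n]; L=np.stack([(P-c)@nrm,(P-c)@u,(P-c)@y],1)*1000
    b=(h[:,0]>95)&(h[:,0]<130)&(h[:,1]>90)&(abs(L[:,0])<4)
    print(n,"slope y range",np.percentile(L[b,2],[.5,99.5]).round(1),"s",np.percentile(L[b,1],[.5,99.5]).round(1), "o mean",L[b,0].mean().round(2))
    g=L[:,0]>5; G=L[g&(h[:,1]<90)]; Y=L[(h[:,0]>20)&(h[:,0]<35)&(h[:,1]>110)&g]
    print(" yellow o,s,y",np.median(Y,0).round(1),np.percentile(Y,[2,98],axis=0).round(1).tolist())
    D=np.c_[L,h][g&(h[:,1]<90)]; D=D[(abs(D[:,2]-np.median(Y[:,2]))<18)]
    D=D[np.argsort(D[:,1])]
    for k in range(-60,60,4):
        d=D[(D[:,1]>=k)&(D[:,1]<k+4)]
        if len(d): print("  s",k,"n",len(d),"o",np.percentile(d[:,0],[10,50,90]).round(0),"V",np.median(d[:,5]),"y",d[:,2].min().round(0),d[:,2].max().round(0))
E
python3 m2.py
```

```text
side 1397 rect mm [ 449.2 -196.9] [140.5 170.5] 69.6
top 1767 rect mm [ 447.8 -194.8] [139.6 167.9] 70.0
y [-0.335 -0.942  0.   ]
side slope y range [-64.3  72.1] s [-95.3  67.5] o mean -0.35
 yellow o,s,y [ 85.8 -19.4   5.4] [[73.6, -25.2, -17.6], [89.3, -16.4, 22.9]]
  s -36 n 3 o [ 8.  9. 13.] V 96.0 y -12.0 21.0
  s -32 n 47 o [16. 31. 51.] V 101.0 y -12.0 23.0
  s -28 n 12 o [10. 55. 84.] V 65.5 y -11.0 21.0
  s -24 n 1 o [7. 7. 7.] V 63.0 y -12.0 -12.0
  s -20 n 1 o [6. 6. 6.] V 59.0 y -1.0 -1.0
  s -4 n 9 o [16. 18. 19.] V 129.0 y -12.0 19.0
  s 0 n 13 o [ 8. 18. 20.] V 139.0 y -13.0 18.0
  s 4 n 10 o [13. 18. 21.] V 134.5 y -10.0 17.0
  s 8 n 6 o [11. 18. 19.] V 131.5 y -12.0 20.0
  s 12 n 4 o [5. 6. 6.] V 136.0 y 3.0 17.0
  s 16 n 2 o [5. 6. 6.] V 134.0 y -3.0 3.0
  s 20 n 3 o [5. 5. 5.] V 135.0 y -6.0 17.0
  s 24 n 4 o [5. 5. 6.] V 132.5 y -13.0 17.0
  s 28 n 1 o [6. 6. 6.] V 130.0 y 10.0 10.0
  s 52 n 2 o [8. 8. 9.] V 79.5 y -12.0 10.0
top slope y range [-66.4  69.8] s [-91.4  68.8] o mean 0.07
 yellow o,s,y [ 83.6 -18.4   1.8] [[78.9, -21.5, -16.3], [86.6, -14.4, 22.1]]
  s -44 n 1 o [5. 5. 5.] V 75.0 y -10.0 -10.0
  s -40 n 2 o [ 7. 17. 26.] V 85.0 y -14.0 7.0
  s -36 n 43 o [13. 24. 50.] V 97.0 y -15.0 19.0
  s -32 n 74 o [22. 43. 63.] V 63.0 y -16.0 20.0
  s -28 n 28 o [34. 51. 63.] V 32.0 y -13.0 19.0
  s -24 n 2 o [13. 46. 78.] V 90.5 y -9.0 6.0
  s -20 n 1 o [89. 89. 89.] V 126.0 y 17.0 17.0
  s -8 n 1 o [18. 18. 18.] V 74.0 y -9.0 -9.0
  s -4 n 6 o [ 7. 17. 19.] V 89.0 y -15.0 16.0
  s 0 n 24 o [ 7. 18. 21.] V 96.0 y -12.0 18.0
  s 4 n 15 o [ 5. 17. 20.] V 99.0 y -14.0 19.0
  s 8 n 5 o [ 6. 18. 20.] V 100.0 y -4.0 14.0
  s 12 n 2 o [ 7. 13. 19.] V 97.5 y -5.0 6.0
  s 16 n 4 o [5. 5. 6.] V 94.0 y -11.0 12.0
  s 20 n 2 o [6. 6. 7.] V 94.0 y -4.0 2.0
  s 24 n 3 o [5. 5. 6.] V 97.0 y -11.0 13.0
  s 32 n 1 o [5. 5. 5.] V 89.0 y -5.0 -5.0
```

```bash
cat > g.py <<'E'
import numpy as np
th=np.radians(-20.0)
hd=np.array([np.cos(th),np.sin(th),0]); up=np.array([0,0,1.]); nrm=(hd+up)/2**.5; u=(up-hd)/2**.5; y=np.cross(u,-nrm)
c=np.array([.466,-.1985,.0911])+.0025*y
def W(o,s,yy=0): return c+(o*nrm+s*u+yy*y)/1000   # mm -> world; o above slope surface
E
python3 - <<'E'
from g import *; from h import *
for k,v in dict(bar=(82,-20),pin=(30,-32),hinge=(14,-32),levertip=(64,-31),seat=(9,8),pad=(51,-31),padshut=(7.6,-68.4)).items(): print(k,W(*v).round(4))
o=ctrl.get_obs(); print(np.round(o["ee_rot"],3),o["position"],o["opening"])
s=dict(np.load("top0.npz")); P=cloud(s).reshape(-1,3); p=W(82,-20)
d=P-p; m=(P[:,2]>.13)&(P[:,2]<.3)&(np.hypot(d[:,0],d[:,1])<.25)&(P[:,0]>.5)&(P[:,1]<-.25)
Q=P[m]; a=(Q-p)@hd; b=(Q-p)@y
print("big bin rel bar h,y,z mm", np.c_[a,b,Q[:,2]][np.argsort(np.hypot(a-.02,b))][::60][:8].round(3).tolist())
print(hd,y)
E
```

```text
bar [ 0.5329 -0.2255  0.1349]
pin [ 0.5063 -0.2158  0.0897]
hinge [ 0.4957 -0.212   0.0784]
levertip [ 0.5283 -0.2238  0.1144]
seat [ 0.4658 -0.2011  0.1031]
pad [ 0.5196 -0.2207  0.1052]
padshut [ 0.5156 -0.2192  0.0481]
[[-0.909 -0.001  0.416]
 [-0.416  0.002 -0.909]
 [-0.    -1.    -0.002]] [ 0.25968272 -0.56786338  0.23015377] 1.002221306239126
big bin rel bar h,y,z mm [[-0.003, 0.027, 0.134], [0.119, 0.026, 0.167], [0.125, 0.026, 0.169], [0.132, 0.018, 0.167], [0.138, -0.01, 0.168], [0.116, 0.077, 0.171], [0.147, -0.012, 0.131], [0.131, 0.071, 0.172]]
[ 0.93969262 -0.34202014  0.        ] [-0.34202014 -0.93969262  0.        ]
```

carry_out(motion=[{"xyz": [0, -0.005, 0], "rotation": [0, 0.15, 0]}, {"xyz": [0, -0.005, 0], "rotation": [0, 0.15, 0]}, {"xyz": [0, -0.005, 0], "rotation": [0, 0.15, 0]}, {"xyz": [0, -0.005, 0], "rotation": [0, 0.15, 0]}, {"xyz": [0, -0.005, 0], "rotation": [0, 0.15, 0]}, {"xyz": [0, 0, 0], "rotation": [0, 0.028, 0]}], grip=0)

```text
time_s: 0.7
position: [0.259, -0.5657, 0.251]
ee_rot: [[-0.936, -0.003, -0.351], [0.351, 0.01, -0.936], [0.006, -1.0, -0.008]]
force: [-0.0, -0.1, 0.0]
opening: 0.005
```

carry_out(motion=[{"xyz": [-0.015, 0, -0.035], "rotation": [0, 0, 0]}, {"xyz": [-0.015, 0, -0.035], "rotation": [0, 0, 0]}, {"xyz": [-0.015, 0, -0.035], "rotation": [0, 0, 0]}, {"xyz": [-0.015, 0, -0.035], "rotation": [0, 0, 0]}, {"xyz": [-0.015, 0, -0.035], "rotation": [0, 0, 0]}, {"xyz": [-0.015, 0, -0.035], "rotation": [0, 0, 0]}, {"xyz": [-0.015, 0, -0.035], "rotation": [0, 0, 0]}, {"xyz": [-0.015, 0, -0.035], "rotation": [0, 0, 0]}, {"xyz": [-0.015, 0, -0.035], "rotation": [0, 0, 0]}, {"xyz": [-0.015, 0, -0.035], "rotation": [0, 0, 0]}, {"xyz": [-0.015, 0, -0.035], "rotation": [0, 0, 0]}, {"xyz": [0, 0, 0], "rotation": [0, 0, 0]}])

```text
time_s: 1.9
position: [0.5569, -0.2504, 0.2454]
ee_rot: [[-0.934, -0.01, -0.356], [0.356, 0.018, -0.934], [0.016, -1.0, -0.013]]
force: [-0.3, 0.0, 0.3]
opening: 0.004
```

```bash
cat > st.py <<'E'
from h import *; from g import *
o=ctrl.get_obs(); R=np.array(o["ee_rot"]); p=np.array(o["position"])
print("t",o["time_s"],"p",p.round(4),"F",np.round(o["force"],2),"open",round(o["opening"],3)); print(R.round(3))
d=p-c; print("rel c: h %.1f y %.1f z(world) %.1f | o %.1f s %.1f"%tuple(1000*np.array([d@hd,d@y,p[2],d@nrm,d@u])))
E
python3 st.py
```

```text
t 1.9 p [ 0.5569 -0.2504  0.2454] F [-0.28  0.02  0.27] open 0.004
[[-0.934 -0.01  -0.356]
 [ 0.356  0.018 -0.934]
 [ 0.016 -1.    -0.013]]
rel c: h 103.1 y 15.2 z(world) 245.4 | o 182.1 s 36.2
```

carry_out(motion=[{"xyz": [-0.005, 0, -0.008], "rotation": [0, 0, 0]}, {"xyz": [-0.003, 0.03, -0.008], "rotation": [0, 0, 0]}, {"xyz": [0, 0.03, 0], "rotation": [0, 0, 0]}, {"xyz": [0, 0.03, 0], "rotation": [0, 0, 0]}, {"xyz": [0, 0.025, 0], "rotation": [0, 0, 0]}, {"xyz": [0, 0, 0], "rotation": [0, 0, 0]}])

```text
time_s: 2.5
position: [0.569, -0.2377, 0.1269]
ee_rot: [[-0.933, -0.009, -0.359], [0.359, 0.017, -0.933], [0.015, -1.0, -0.013]]
force: [-0.2, -0.1, -0.2]
opening: 0.005
```

```bash
python3 st.py
python3 - <<'E'
from h import *
s=ctrl.snapshot("side"); w=ctrl.snapshot("wrist")
a=cv2.resize(s["img"][115:235,160:280],(400,400),interpolation=cv2.INTER_CUBIC); b=cv2.resize(w["img"],(400,400))
cv2.imwrite("pics/pre.png",np.hstack([a,b])[...,::-1])
E
```

```text
t 2.5 p [ 0.569  -0.2377  0.1269] F [-0.15 -0.15 -0.17] open 0.005
[[-0.933 -0.009 -0.359]
 [ 0.359  0.017 -0.933]
 [ 0.015 -1.    -0.013]]
rel c: h 110.2 y -0.9 z(world) 126.9 | o 103.3 s -52.6
```

View pics/pre.png

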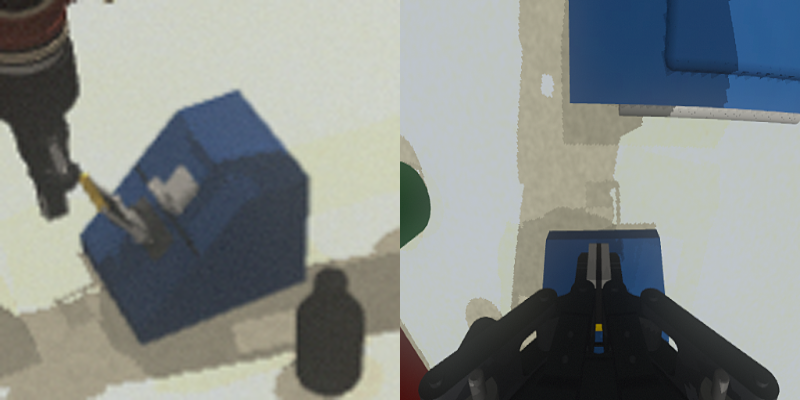

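carry_out(motion=[{"xyz": [0.01, 0, 0], "rotation": [0, 0, 0]}, {"xyz": [0.01, 0, 0], "rotation": [0, 0, 0]}, {"xyz": [0.006, -0.002, 0], "rotation": [0, 0, 0]}, {"xyz": [0.006, -0.002, 0], "rotation": [0, 0, 0]}, {"xyz": [0.006, -0.002, 0], "rotation": [0, 0, 0]}, {"xyz": [0.006, -0.002, 0], "rotation": [0, 0, 0]}, {"xyz": [0, 0, 0], "rotation": [0, 0, 0]}])

```text
time_s: 3.3
position: [0.5298, -0.2245, 0.149]
ee_rot: [[-0.933, 0.009, -0.36], [0.36, 0.007, -0.933], [-0.006, -1.0, -0.009]]
force: [-0.0, 0.5, 0.1]
opening: -0.002
```

```bash
python3 st.py
cat > yl.py <<'E'
from h import *; from g import *
import sys
for n in("side","top"):
    s=ctrl.snapshot(n); P=cloud(s); h=cv2.cvtColor(s["img"],cv2.COLOR_RGB2HSV)
    d=P-c; m=(h[...,0]>20)&(h[...,0]<35)&(h[...,1]>110)&(np.linalg.norm(d,axis=-1)<.13)&(P[...,2]>.03)
    Y=d[m]*1000
    if len(Y): print(n,len(Y),"yellow o,s,y",np.median(np.c_[Y@nrm,Y@u,Y@y],0).round(1),"z",round(91.1+np.median(Y[:,2]),1))
    else: print(n,"no yellow")
    if len(sys.argv)>1 and n=="side": cv2.imwrite(f"pics/{sys.argv[1]}.png",cv2.resize(s["img"][115:235,160:280],(500,500),interpolation=cv2.INTER_CUBIC)[...,::-1])
E
python3 yl.py
```

```text
t 3.3 p [ 0.5298 -0.2245  0.149 ] F [-0.02  0.48  0.14] open -0.002
[[-0.933  0.009 -0.36 ]
 [ 0.36   0.007 -0.933]
 [-0.006 -1.    -0.009]]
rel c: h 68.9 y 0.1 z(world) 149.0 | o 89.7 s -7.7
side 23 yellow o,s,y [ 86.4 -20.1  -4.3] z 138.0
top no yellow
```

carry_out(motion=[{"xyz": [-0.013, 0, 0], "rotation": [0, 0, 0]}, {"xyz": [-0.013, 0, 0], "rotation": [0, 0, 0]}, {"xyz": [-0.012, 0, 0], "rotation": [0, 0, 0]}, {"xyz": [0, 0.01, 0], "rotation": [0, 0, 0]}, {"xyz": [0, 0.01, 0], "rotation": [0, 0, 0]}, {"xyz": [0, 0, 0], "rotation": [0, 0, 0]}])

```text
time_s: 4.0
position: [0.5676, -0.2387, 0.1254]
ee_rot: [[-0.933, 0.006, -0.36], [0.36, 0.008, -0.933], [-0.003, -1.0, -0.01]]
force: [-0.4, -0.8, -0.4]
opening: -0.004
```

```bash
python3 st.py
```

```text
t 4.0 p [ 0.5676 -0.2387  0.1254] F [-0.39 -0.76 -0.36] open -0.004
[[-0.933  0.006 -0.36 ]
 [ 0.36   0.008 -0.933]
 [-0.003 -1.    -0.01 ]]
rel c: h 109.2 y 0.5 z(world) 125.4 | o 101.5 s -52.9
```

carry_out(motion=[{"xyz": [0.007, 0, 0], "rotation": [0, 0, 0]}, {"xyz": [0.007, 0, 0], "rotation": [0, 0, 0]}, {"xyz": [0, 0, 0], "rotation": [0, 0, 0]}])

```text
time_s: 4.3
position: [0.552, -0.2324, 0.1238]
ee_rot: [[-0.933, 0.003, -0.36], [0.36, 0.01, -0.933], [0.001, -1.0, -0.01]]
force: [1.0, -0.3, -0.6]
opening: 0.003
```

carry_out(motion=[{"xyz": [0.006, 0, 0], "rotation": [0, 0, 0]}, {"xyz": [0.006, 0, 0], "rotation": [0, 0, 0]}, {"xyz": [0, 0, 0], "rotation": [0, 0, 0]}])

```text
time_s: 4.6
position: [0.5398, -0.2278, 0.125]
ee_rot: [[-0.933, 0.005, -0.36], [0.36, 0.009, -0.933], [-0.001, -1.0, -0.01]]
force: [-0.1, -0.0, 0.4]
opening: -0.002
```

```bash
python3 st.py; python3 yl.py push
```

```text
t 4.6 p [ 0.5398 -0.2278  0.125 ] F [-0.11 -0.03  0.42] open -0.002
[[-0.933  0.005 -0.36 ]
 [ 0.36   0.009 -0.933]
 [-0.001 -1.    -0.01 ]]
rel c: h 79.3 y -0.2 z(world) 125.0 | o 80.0 s -32.2
side 13 yellow o,s,y [ 82.9  -8.9 -14.8] z 143.9
top 40 yellow o,s,y [78.6 -9.2 -4.4] z 140.1
```

View pics/push.png

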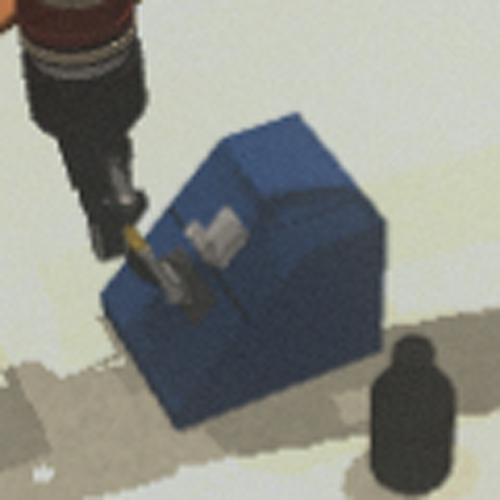

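carry_out(motion=[{"xyz": [0.006, -0.001, 0], "rotation": [0, 0, 0]}, {"xyz": [0.006, -0.001, 0], "rotation": [0, 0, 0]}, {"xyz": [0, 0, 0], "rotation": [0, 0, 0]}])

```text
time_s: 5.0
position: [0.5286, -0.2236, 0.1274]
ee_rot: [[-0.933, 0.006, -0.36], [0.36, 0.008, -0.933], [-0.002, -1.0, -0.01]]
force: [-0.1, -1.0, -0.1]
opening: -0.003
```

carry_out(motion=[{"xyz": [0.006, -0.001, 0], "rotation": [0, 0, 0]}, {"xyz": [0.006, -0.001, 0], "rotation": [0, 0, 0]}, {"xyz": [0, 0, 0], "rotation": [0, 0, 0]}])

```text
time_s: 5.3
position: [0.5163, -0.2189, 0.1295]
ee_rot: [[-0.933, 0.006, -0.36], [0.36, 0.008, -0.933], [-0.002, -1.0, -0.01]]
force: [0.4, -0.0, -1.3]
opening: 0.003
```

```bash
python3 st.py; python3 yl.py
```

```text
t 5.3 p [ 0.5163 -0.2189  0.1295] F [ 0.37 -0.04 -1.27] open 0.003
[[-0.933  0.006 -0.36 ]
 [ 0.36   0.008 -0.933]
 [-0.002 -1.    -0.01 ]]
rel c: h 54.2 y -0.5 z(world) 129.5 | o 65.5 s -11.1
side 14 yellow o,s,y [ 64.3  13.9 -10.1] z 145.5
top 45 yellow o,s,y [60.5 14.7 -0.6] z 143.8
```

carry_out(motion=[{"xyz": [0.006, 0, 0], "rotation": [0, 0, 0]}, {"xyz": [0.006, 0, 0], "rotation": [0, 0, 0]}, {"xyz": [0.005, 0, 0], "rotation": [0, 0, 0]}, {"xyz": [0, 0, 0], "rotation": [0, 0, 0]}, {"xyz": [0, 0, 0], "rotation": [0, 0, 0]}])

```text
time_s: 5.9
position: [0.4994, -0.2124, 0.1293]
ee_rot: [[-0.933, 0.006, -0.36], [0.36, 0.008, -0.933], [-0.002, -1.0, -0.01]]
force: [0.3, -0.4, -0.3]
opening: -0.003
```

```bash
python3 st.py; python3 yl.py
```

```text
t 5.9 p [ 0.4994 -0.2124  0.1293] F [ 0.3  -0.35 -0.31] open -0.003
[[-0.933  0.006 -0.36 ]
 [ 0.36   0.008 -0.933]
 [-0.002 -1.    -0.01 ]]
rel c: h 36.2 y -0.9 z(world) 129.3 | o 52.6 s 1.5
side 27 yellow o,s,y [13.5 17.9 -0.8] z 113.3
top 43 yellow o,s,y [11.2 19.3  1.5] z 112.5
```

The bar fell behind the lip: its centre is about 9 mm above the seat and the lever is still open. Next I press the lever along its arc.

carry_out(motion=[{"xyz": [-0.005, 0.01, 0], "rotation": [0, 0, 0]}, {"xyz": [-0.004, 0.01, 0], "rotation": [0, 0, 0]}, {"xyz": [0, 0, 0], "rotation": [0, 0, 0]}])

```text
time_s: 6.3
position: [0.5091, -0.216, 0.1077]
ee_rot: [[-0.933, 0.006, -0.36], [0.36, 0.008, -0.933], [-0.003, -1.0, -0.01]]
force: [-1.4, 0.8, 0.2]
opening: 0.002
```

carry_out(motion=[{"xyz": [-0.004, 0.005, 0], "rotation": [0, 0, 0]}, {"xyz": [-0.004, 0.005, 0], "rotation": [0, 0, 0]}, {"xyz": [-0.005, 0.004, 0], "rotation": [0, 0, 0]}, {"xyz": [-0.004, 0.004, 0], "rotation": [0, 0, 0]}, {"xyz": [0, 0, 0], "rotation": [0, 0, 0]}])

```text
time_s: 6.8
position: [0.5263, -0.2223, 0.0871]
ee_rot: [[-0.933, 0.004, -0.36], [0.36, 0.009, -0.933], [-0.001, -1.0, -0.01]]
force: [0.8, 0.3, 0.1]
opening: 0.003
```

```bash
python3 st.py; python3 yl.py lev1
```

```text
t 6.8 p [ 0.5263 -0.2223  0.0871] F [0.77 0.34 0.11] open 0.003
[[-0.933  0.004 -0.36 ]
 [ 0.36   0.009 -0.933]
 [-0.001 -1.    -0.01 ]]
rel c: h 64.9 y -0.7 z(world) 87.1 | o 43.1 s -48.7
side 22 yellow o,s,y [13.2 10.7  2.4] z 107.1
top no yellow
```

View pics/lev1.png

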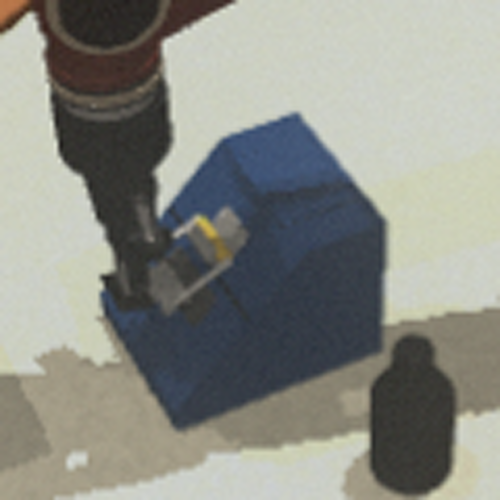

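carry_out(motion=[{"xyz": [-0.004, 0.005, 0], "rotation": [0, 0, 0]}, {"xyz": [-0.004, 0.005, 0], "rotation": [0, 0, 0]}, {"xyz": [-0.003, 0.005, 0], "rotation": [0, 0, 0]}, {"xyz": [0, 0, 0], "rotation": [0, 0, 0]}])

```text
time_s: 7.3
position: [0.5379, -0.2268, 0.0726]
ee_rot: [[-0.933, 0.006, -0.36], [0.36, 0.008, -0.933], [-0.003, -1.0, -0.01]]
force: [0.6, 0.5, -0.3]
opening: -0.001
```

carry_out(motion=[{"xyz": [0.0, 0.005, 0], "rotation": [0, 0, 0]}, {"xyz": [0.001, 0.005, 0], "rotation": [0, 0, 0]}, {"xyz": [0.002, 0.004, 0], "rotation": [0, 0, 0]}, {"xyz": [0.002, 0.004, 0], "rotation": [0, 0, 0]}, {"xyz": [0, 0, 0], "rotation": [0, 0, 0]}])

```text
time_s: 7.8
position: [0.5331, -0.2249, 0.0531]
ee_rot: [[-0.933, 0.007, -0.36], [0.36, 0.007, -0.933], [-0.004, -1.0, -0.009]]
force: [-0.4, -0.1, 0.2]
opening: -0.002
```

```bash
python3 st.py; python3 yl.py
```

```text
t 7.8 p [ 0.5331 -0.2249  0.0531] F [-0.44 -0.11  0.18] open -0.002
[[-0.933  0.007 -0.36 ]
 [ 0.36   0.007 -0.933]
 [-0.004 -1.    -0.009]]
rel c: h 72.1 y -0.7 z(world) 53.1 | o 24.1 s -77.8
side 13 yellow o,s,y [13.9  9.   1. ] z 107.1
top no yellow
```

carry_out(motion=[{"xyz": [0.003, 0.003, 0], "rotation": [0, 0, 0]}, {"xyz": [0.003, 0.002, 0], "rotation": [0, 0, 0]}, {"xyz": [0, 0, 0], "rotation": [0, 0, 0]}])

```text
time_s: 8.2
position: [0.5278, -0.2228, 0.0485]
ee_rot: [[-0.933, 0.008, -0.36], [0.36, 0.007, -0.933], [-0.005, -1.0, -0.009]]
force: [0.3, -0.4, 0.7]
opening: -0.003
```

```bash
python3 st.py; python3 yl.py lev2
```

```text
t 8.2 p [ 0.5278 -0.2228  0.0485] F [ 0.25 -0.37  0.69] open -0.003
[[-0.933  0.008 -0.36 ]
 [ 0.36   0.007 -0.933]
 [-0.005 -1.    -0.009]]
rel c: h 66.4 y -0.8 z(world) 48.5 | o 16.8 s -77.1
side 13 yellow o,s,y [14.4  9.4 -8.8] z 107.8
top no yellow
```

View pics/lev2.png

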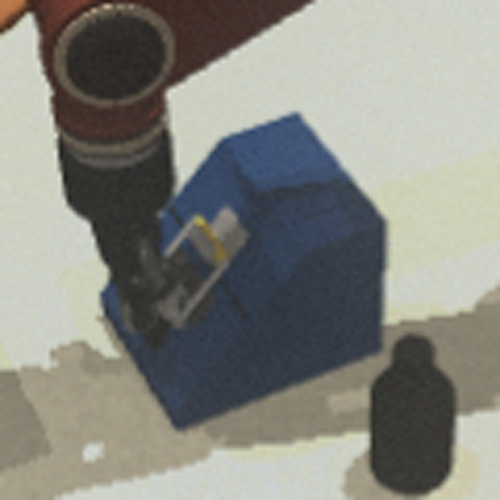

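carry_out(motion=[{"xyz": [0.002, 0.002, 0], "rotation": [0, 0, 0]}, {"xyz": [0, 0, 0], "rotation": [0, 0, 0]}])

```text
time_s: 8.5
position: [0.5279, -0.2231, 0.0484]
ee_rot: [[-0.933, 0.013, -0.36], [0.36, 0.004, -0.933], [-0.01, -1.0, -0.009]]
force: [0.2, 0.6, -0.5]
opening: -0.002
```

carry_out(motion=[{"xyz": [0.001, 0.001, 0], "rotation": [0, 0, 0]}, {"xyz": [0, 0, 0], "rotation": [0, 0, 0]}])

```text
time_s: 8.7
position: [0.5277, -0.2231, 0.0481]
ee_rot: [[-0.933, 0.014, -0.36], [0.36, 0.004, -0.933], [-0.012, -1.0, -0.008]]
force: [0.7, -0.3, 0.5]
opening: -0.002
```

carry_out(motion=[{"xyz": [-0.01, -0.01, 0], "rotation": [0, 0, 0]}, {"xyz": [-0.015, -0.02, 0], "rotation": [0, 0, 0]}, {"xyz": [0, -0.04, 0], "rotation": [0, 0, 0]}, {"xyz": [0, -0.04, 0], "rotation": [0, 0, 0]}, {"xyz": [0, -0.04, 0], "rotation": [0, 0, 0]}, {"xyz": [0, -0.03, 0.05], "rotation": [0, 0, 0]}, {"xyz": [0, 0, 0.05], "rotation": [0, 0, 0]}, {"xyz": [0, 0, 0.05], "rotation": [0, 0, 0]}, {"xyz": [0, 0, 0.05], "rotation": [0, 0, 0]}, {"xyz": [0, 0, 0], "rotation": [0, 0, 0]}])

```text
time_s: 9.7
position: [0.4818, -0.4169, 0.2331]
ee_rot: [[-0.935, 0.011, -0.354], [0.354, 0.001, -0.935], [-0.01, -1.0, -0.005]]
force: [-0.5, 1.3, -0.7]
opening: -0.001
```

```bash
python3 st.py; python3 yl.py fin
python3 - <<'E'
from h import *; from g import *
for n in("side","top"):
    s=ctrl.snapshot(n); s0=dict(np.load(f"{n}0.npz")); P=cloud(s); d=(P-c)*1000; L=np.stack([d@nrm,d@u,d@y],-1)
    m=(abs(L[...,2])<18)&(L[...,1]>-90)&(L[...,1]<-28)&(L[...,0]>-5)&(L[...,0]<80); Q=L[m]
    for k in range(-90,-28,8):
        q=Q[(Q[:,1]>=k)&(Q[:,1]<k+8),0]
        if len(q): print(n,"s",k,"o",np.percentile(q,[10,50,95]).round(1),len(q))
    # red bin yellow bar, mug, bottle: compare pictures
    for nm,(x0,x1,y0,y1) in {"side":{"red":(265,360,205,315),"mug":(195,250,230,290),"bottle":(243,274,192,236)},"top":{"red":(150,208,135,205),"mug":(210,252,108,145),"bottle":(232,256,170,196)}}[n].items():
        a,b=[cv2.GaussianBlur(z["img"][y0:y1,x0:x1],(5,5),0).astype(int) for z in(s,s0)]; print(n,nm,"diff",abs(a-b).mean().round(1))
E
```

```text
t 9.7 p [ 0.4818 -0.4169  0.2331] F [-0.5   1.29 -0.7 ] open -0.001
[[-0.935  0.011 -0.354]
 [ 0.354  0.001 -0.935]
 [-0.01  -1.    -0.005]]
rel c: h 89.5 y 197.4 z(world) 233.1 | o 163.7 s 37.1
side 12 yellow o,s,y [13.1  9.9 -9. ] z 106.8
top 38 yellow o,s,y [11.5  7.9  2.5] z 105.2
side s -90 o [-1.   0.1  6.4] 11
side s -82 o [ 5.7  8.2 10.5] 23
side s -74 o [ 1.3  9.9 12.4] 23
side s -66 o [-0.5 10.9 13. ] 21
side s -58 o [ 9.1 12.9 14.8] 20
side s -50 o [10.5 12.9 16. ] 21
side s -42 o [13.1 14.5 16.9] 19
side s -34 o [ 1.8  7.9 17.7] 26
side red diff 7.2
side mug diff 4.9
side bottle diff 12.6
top s -90 o [8. 8. 8.] 1
top s -82 o [ 7.6  9.4 11.3] 12
top s -74 o [ 9.5 11.8 12.4] 12
top s -66 o [10.1 12.  14.2] 12
top s -58 o [12.6 13.4 14.8] 11
top s -50 o [ 1.9 13.6 15.8] 21
top s -42 o [ 1.7 14.1 17.7] 23
top s -34 o [ 2.2  4.6 18. ] 29
top red diff 8.7
top mug diff 10.6
top bottle diff 17.6
```

View pics/fin.png

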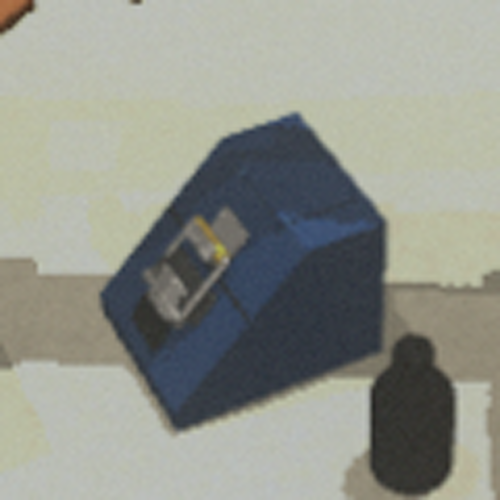

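```bash
python3 -c "
from station import ctrl
print(ctrl.close_job())"
```

```text
the job is handed in; nothing more can be done
None
```

The small blue bin's latch is done up and the job is handed in at about 10 s. The shut fingers pushed the bail bar up and over, and it fell behind the keeper's lip while the lever was still open. They then pressed the lever along its arc until it lay flat, and the hand withdrew clear. The first push slid over the bar without moving it, so I backed off and repeated it lower.

**Last checks:**
- **Bar:** measured within about 2 mm of the estimated seat along the slope, inside the lip.
- **Lever:** lies about 8–9° into the slope, against 10° for fully shut, so it is past centre. The final nudges showed no clear rise in force, so I am going by the measured shape.
- **Hand:** clear, at z = 0.23 m and about 0.2 m to the side of the latch.
- **Bystanders:** the hand never came near the red latch, mug or bottle, and the bottle sits at the same pixels in the crops. I did not measure their positions again. The before/after picture differences there were not zero (5–18 grey levels), which I put down to the arm's moved shadow.

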